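# Unlatch the drive eraser and load two drives

## Robot

A 6-joint arm with a two-finger parallel gripper is mounted at the origin on the work surface. World frame = base frame: x ahead of the robot, y to its left, z up, the work surface at z = 0. Lengths are in mm, angles in rad, forces in N, time in s.
With the tool pointing down it reaches from about 350 to 800 mm from the base axis. Payload 7.3 kg.
Tool frame: the origin (TCP) lies between the finger pads; the fingertips stand ctrl.finger_overhang ahead of it and the grasp point (between the pads) lies 2 mm behind it (ctrl.finger_overhang is the distance from the TCP to the fingertips, in mm); z points along the fingers, y is the line along which they close (so a half turn about z gives the same grasp; the last joint's range is limited). The gripper opens to 85 mm and grips with 20 to 120 N. Pads are 22 mm wide; open, the fingers measure 114 mm over their backs; the gripper's body (76 mm by 85 mm) begins 54 mm behind the grasp point. The pads swing forward as they close: fully open they stand 13 mm farther back than shut.
Start: joints at [-0.146, 0.342, 1.524, -0, 1.275, -0.146], TCP at [525.017, 0.02, 248.322] pointing down, gripper open.
Joint ranges: [-2.53, 2.53], [-0.77, 2.02], [0.04, 2.7], [-1, 4.14], [0.28, 2.66], [-3.11, 3.11]. Speed limits (rad/s): [2.57, 2.57, 3.14, 3.14, 3.14, 3.14].

## Interface

Orientations are given as a 3x3 rotation matrix whose columns are the frame's x, y, z axes.
In Python, from cell import ctrl, optics gives the robot as it stands. The module is installed in compiled form; this text tells all that it offers.
- The arm moves only by the shell command python3 -m inch 'ROWS' [FORCE]. ROWS is JSON, a list of rows, each a list of 7 numbers: the shift along the tool's x, y, z scaled (see below), then the turn, a rotation vector about the tool's x, y, z scaled (see below), then the gripper's target within -1 to 1 (shut at 1, half-way at 0, fully open at -1). In form: [[x, y, z, rx, ry, rz, gripper], ...]. A call has 1 to 20 rows; each row shifts and turns the commanded pose from where the row before left it, along the tool's axes as they then stand; what a row does not reach is not made up. The controller multiplies each number of a shift by 0.2 m and each number of a turn by 120 degrees. A row lasts 1/10 s, in which the tool goes at most 50 mm and 8.59 degrees, less where a joint would pass 70% of its speed; a pose out of reach is approached as far as the arm can. A call with a number of a shift or a turn outside -1 to 1 is refused whole. A call with a gripper value outside its range is refused whole. The fingers move at their own pace and stop on an object; FORCE is the grip in N (left out, the last holds). Time passes only in rows, so rows that do not move let the fingers close. It gives the time, the measured TCP pose, the force, the opening and the grip force at its end, in the units of the state.
- ctrl.get_state(): the state, without advancing time (a new reading comes with each control period).
- optics.capture(name): name is "scene" or "side" or "wrist"; returns (picture, depth): 400x640x3 uint8, red, green, blue; 400x640 float32, mm along the optical axis (not along the pixel's ray), 0 where there is no reading.
- optics.camera_params(name): a dict with "fovy" (degrees; the focal length in pixels is half the picture's height over the tangent of half this angle, whatever the lens; pixels are square), "cx", "cy" (the principal point, pixels), "position" and "orientation" of the camera in the world. Camera axes: x right, y up, looking along -z (the intrinsics and any distortion apply to the point x, -y, -z); pixel columns grow to the right and rows downward; lengths in mm; the calibration is good to about 2 mm. A picture is of the moment at which its call begins: read the wrist's pose just before it. camera_params takes no time and is no camera call; for the wrist camera it gives the pose at the moment of the call.
- ctrl.finish_job(): hands the job in; it is judged then, once.
The state is a dict: "t": time; "joints": joint angles; "qd": joint speeds; "joint_efforts": joint torques, N m; "tcp_pos": TCP position; "ee_rot": TCP orientation; "wrist_force": force on the tool from outside, world axes, zero at the start; "ft_torque": the same for the moment, N m; "width": finger opening in mm; "finger_force": force on a finger pad.
Only numpy, scipy, OpenCV 4.12 (cv2) and the standard library are available. Lean on these libraries where they do the work, as an engineer would, in place of code of your own. Each camera call takes 0.05 s, during which the arm holds its last target. There are 200 camera calls.

## Task

Open the drive eraser's sliding door: press its sprung hook down through the narrow gap until it comes free of the strike, then slide the door fully open. Load the two drives standing on edge in the black stands, one after the other: the big drive upright in the wide pocket and the small drive upright in the slim pocket, each right down on the pocket floor; lower them in, do not drop them. Do not disturb the mug, the bottle or the roll of tape.

Things in the scene. Friction and masses are not known exactly. Their poses are not given: they have to be found in the camera images.
- eraser: Grey unit fixed to the bench, 220 (x) by 400 (y) by 70 mm high; origin under its centre, z up. A bare metal door 216 by 155 mm covers two pockets in its flat top: door top at z = 104 mm, a 6 mm thick lip along its -y edge rises to z = 118 mm. The door slides along the unit's +y. A 38 mm wide gap lies between the lip and the steel strike. The top between is flat at z = 70 mm.
- strike (a point): Top centre of the fixed steel strike, a bar 60 mm (x) by 12 mm (y), 20 mm high, on two short posts; 116 mm above the bench, at unit x = -80, y = -179 mm. The hook's arm passes under it and the hook's barb stands up behind it (on its -y side), which holds the door shut. z up.
- hook_press (a point): Where to press: top of the white hook arm (34 mm wide in x) in the middle of the gap, at unit x = -80, y = -154, z = 94 mm when shut: 24 mm below the lip's top, 22 mm below the strike's. z up. Gap 38 mm wide in y, open at both ends in x. Pressing here takes about 4 N at first, 7 N at the stop 13 mm down; the barb is free of the strike from 9 mm. The arm is hinged to the door and travels with it.
- hook (a joint): Hook angle in rad: 0 = up (latched), 0.15 = fully down; free of the strike from about 0.10. Springs back up when let go; keep it down until the door has gone about 26 mm, then the barb is past the strike. A finger that holds it down can push the door along at the same time, against the lip.
- door_edge (a point): Point on the door's -y edge face (the wall of the gap, 20 mm high above and including the door's 6 mm plate: unit z 98 to 118 mm), 8 mm below the lip's top, in line with the hook; push here towards the unit's +y. z up.
- door (a joint): Door travel in m: 0 = shut, 0.155 = fully open (end stop), moving along the unit's +y; it slides with about 3 N and stays where it is left.
- wide_pocket (a point): Centre of the mouth of the wide pocket, in the unit's top (70 mm above the bench): 159 mm along x, 32 mm along y, 30 mm deep; uncovered when the door is open. x and y axes as the unit's, z up.
- slim_pocket (a point): Centre of the mouth of the slim pocket, in the unit's top: 112 mm along x, 21 mm along y, 30 mm deep, 72 mm in +y from the wide pocket; uncovered when the door is open. z up.
- big_drive_mid (a point): Centre of the big aluminium disk drive, a loose block 147 mm long (its x), 26 mm thick (its y) and 102 mm high (its z, up), about 0.6 kg, standing on its long edge 8 mm above the bench in a black open-ended stand whose walls reach 28 mm above the bench. Either way round fits.
- small_drive_mid (a point): Centre of the small aluminium disk drive, a loose block 100 mm long (its x), 15 mm thick (its y) and 70 mm high (its z, up), about 0.15 kg, standing on its long edge 8 mm above the bench in a black stand whose walls reach 28 mm above the bench. Either way round fits.
- tape_roll: Loose roll of tape, 90 mm across, 40 mm high; bystander, origin under its centre.
- mug: Loose white mug, 80 mm across, 95 mm high; bystander, origin under its centre.
- cleaner: Loose white bottle, 60 mm across, 110 mm high; bystander, origin under its centre.
There are look-alikes about, which are no part of the job. What is shaped like the part that bears big_drive_mid but pink is not meant. What is shaped like the part that bears small_drive_mid but blue or purple is not meant.

How it is judged (in metres and radians):
On the way, in this order (a step that is already met when the one before it is completed fails the run):
1. the hook is pressed down while the door is still shut (value of joint hook above 0.08 rad and value of joint door below 0.012 m), for 0.02 s.
2. the door is slid fully open (within 12 mm of its stop) (value of joint door above 0.143 m), for 0.1 s.
3. one of the drives is down in its pocket (((z of big_drive_mid in the frame of wide_pocket below 0.025 m and horizontal distance between big_drive_mid and wide_pocket below 0.012 m) or (z of small_drive_mid in the frame of slim_pocket below 0.009 m and horizontal distance between small_drive_mid and slim_pocket below 0.012 m))), for 0.1 s.
At the end, for the whole second after the job is handed in: The door is within 12 mm of fully open; the big drive stands in the wide pocket and the small drive in the slim pocket, each within 4 mm of the pocket floor, within 12 mm of the pocket's centre, upright within 0.25 rad and at rest (value of joint door above 0.143 m and z of big_drive_mid in the frame of wide_pocket below 0.025 m and horizontal distance between big_drive_mid and wide_pocket below 0.012 m and angle between each of big_drive_mid, small_drive_mid's own z axis and vertical below 0.25 rad and z of small_drive_mid in the frame of slim_pocket below 0.009 m and horizontal distance between small_drive_mid and slim_pocket below 0.012 m and linear speed of each of big_drive, small_drive below 0.02 m/s); the robot touches nothing.
It fails at once if a drive is dropped (falls free faster than 0.75 m/s, a drop of about 30 mm) ((linear speed of big_drive above 0.75 m/s and contact force between big_drive and the fingers below 0.05 N) or (linear speed of small_drive above 0.75 m/s and contact force between small_drive and the fingers below 0.05 N)).
It fails at once if the mug, the bottle or the tape roll is shifted by more than 30 mm (distance of any of tape_roll, mug, cleaner from where it was at the start of the episode above 0.03 m).
It also fails if it takes over 69 s, if anything falls off the work surface, if the arm or the gripper's body presses on something with over 40 N, if the wrist force passes 120 N, or if a joint passes its speed limit or range.

## Working session

There is one attempt and no reset: what is moved stays moved. The work goes in short steps, Python scripts to look and compute and a shell command to move; the robot and the scene stay as the last step left them, time stands still between calls to the robot, and variables do not carry over. Pictures are saved under pics/ and viewed, at most 11 in all, crops included, and the job is handed in when it is done.

```bash
mkdir -p pics; python3 - <<'E'
from cell import ctrl, optics
import cv2,numpy as np
s=ctrl.get_state();print(s, ctrl.finger_overhang)
for n in("scene","side"):
    p,d=optics.capture(n);cv2.imwrite(f"pics/{n}.png",p[...,::-1]);np.savez(f"{n}.npz",p=p,d=d)
    c=optics.camera_params(n);print(n,c,(d>0).mean())
a=[cv2.imread(f"pics/{n}.png") for n in("scene","side")]
E
```

```text
{'t': 0.0, 'joints': array([-1.45963989e-01,  3.42758001e-01,  1.52503454e+00, -5.19482289e-06,
        1.27538777e+00, -1.46034350e-01]), 'qd': array([ 3.99602854e-04, -7.01761152e-04,  2.57340432e-04, -1.63938134e-05,
       -6.32252841e-04,  2.04374672e-03]), 'joint_efforts': array([ 5.72253757e-04, -4.33677435e+01, -2.46005630e+01, -7.37992127e-05,
        7.83137977e-03, -1.18290802e-05]), 'tcp_pos': array([5.24621437e+02, 9.53271870e-02, 2.47601511e+02]), 'ee_rot': array([[-7.16995642e-05,  9.99998763e-01, -1.57149592e-03],
       [ 9.99999972e-01,  7.20548120e-05,  2.26001631e-04],
       [ 2.26114585e-04, -1.57147967e-03, -9.99998740e-01]]), 'wrist_force': array([-0.2074363 , -0.51969462,  0.71752108]), 'ft_torque': array([-0.01209121, -0.00905883,  0.02217695]), 'finger_force': 0.0, 'width': 85.40531523849879} 17.0
scene {'fovy': 46.72256888082245, 'cx': 321.40371762414026, 'cy': 200.41480417590617, 'position': array([ 997.43601429, -386.40358927, 1242.57622994]), 'orientation': array([[ 0.6846279 , -0.62143686,  0.38092107],
       [ 0.72887387,  0.58744335, -0.35164356],
       [-0.00524528,  0.51838841,  0.8551292 ]])} 0.99619140625
side {'fovy': 49.082668678497726, 'cx': 324.16010023792336, 'cy': 204.30915763802372, 'position': array([ 232.55187763, -665.8158632 ,  936.57502918]), 'orientation': array([[ 0.95199899,  0.23299004, -0.19852848],
       [-0.30570911,  0.69087502, -0.65515925],
       [-0.01548721,  0.68440291,  0.7289395 ]])} 0.9961328125
```

View pics/scene.png

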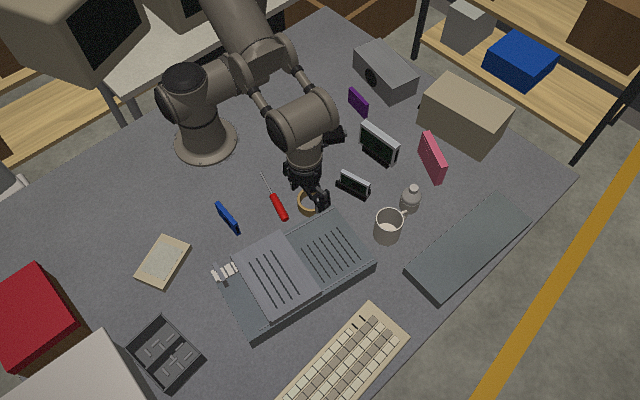

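View pics/side.png

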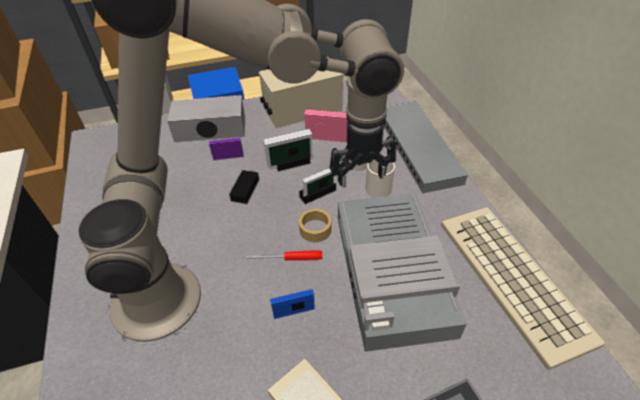

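The scene shows the eraser at scene (295,275). The metallic drives in black stands are at scene (379,143) for the big one and (353,184) for the small one. The look-alikes are pink (432,157), purple (358,100) and blue (228,217). Next I'll build a top-down map from the depth.

```bash
cat > h.py <<'E'
import numpy as np,cv2
from cell import ctrl,optics
def cloud(d,c):
    f=200/np.tan(np.radians(c['fovy']/2)); v,u=np.mgrid[:400,:640]
    P=np.stack([(u-c['cx'])/f*d,-(v-c['cy'])/f*d,-d],-1)
    W=P@np.array(c['orientation']).T+c['position']; W[d<=0]=np.nan
    return W
def topmap(W,p,x0,x1,y0,y1,r):
    # rows: x decreasing downward (x up), cols: y decreasing to the right
    im=np.zeros((int((x1-x0)/r),int((y1-y0)/r),3),np.uint8);hz=np.full(im.shape[:2],-99.)
    w=W.reshape(-1,3);q=p.reshape(-1,3);ok=np.isfinite(w).all(1)&(w[:,0]>x0+r)&(w[:,0]<x1-r)&(w[:,1]>y0+r)&(w[:,1]<y1-r)&(w[:,2]<200)
    w,q=w[ok],q[ok];o=np.argsort(w[:,2]);w,q=w[o],q[o]
    i=((x1-w[:,0])/r).astype(int);j=((y1-w[:,1])/r).astype(int)
    im[i,j]=q[:,::-1];hz[i,j]=w[:,2];return im,hz
E
python3 - <<'E'
from h import *
ims=[]
for n in("scene","side"):
    z=np.load(n+".npz");W=cloud(z['d'],optics.camera_params(n))
    m=(W[...,2]>-20)&(W[...,2]<20)&(W[...,0]>300)&(W[...,0]<800)&(abs(W[...,1])<400);print(n,np.nanmedian(W[m],0))
    im,hz=topmap(W,z['p'],250,950,-400,450,2.2)
    im=cv2.dilate(im,np.ones((2,2)))
    for g in range(300,950,100): cv2.line(im,(0,int((950-g)/2.2)),(8,int((950-g)/2.2)),(0,255,255),1)
    for g in range(-400,450,100): cv2.line(im,(int((450-g)/2.2),0),(int((450-g)/2.2),8),(0,255,255),1)
    ims.append(im)
cv2.imwrite("pics/top.png",np.hstack(ims)[:, :800])
cv2.imwrite("pics/top.png",cv2.resize(np.vstack(ims),None,fx=.9,fy=.9))
E
```

```text
scene [588.89576367 -68.25944816  -0.69272425]
side [ 4.63459290e+02 -1.86920525e+02  3.58308553e-01]
```

View pics/top.png

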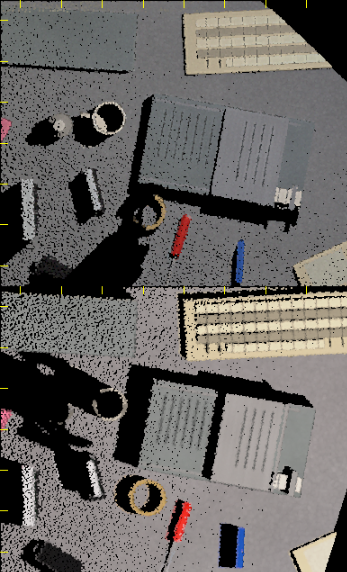

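```bash
python3 - <<'E'
from h import *
def rect(w,name):
    r=cv2.minAreaRect(w[:,:2].astype(np.float32)); b=cv2.boxPoints(r)
    print("  ",name,len(w),"c",np.round(r[0],1),"sz",np.round(r[1],1),"ang",round(r[2],2),"mean",np.round(w.mean(0),1),"zmed",round(np.median(w[:,2]),1))
def big(W,m):
    k,l,s,_=cv2.connectedComponentsWithStats(m.astype(np.uint8)); return l==1+np.argmax(s[1:,4])
for n in("scene","side"):
    z=np.load(n+".npz");W=cloud(z['d'],optics.camera_params(n));print(n)
    X,Y,Z=np.moveaxis(W,-1,0)
    R=lambda a,b,c,d,e,f:(X>a)&(X<b)&(Y>c)&(Y<d)&(Z>e)&(Z<f)
    m=big(W,R(480,800,-300,0,99,109));rect(W[m],"door top")
    m=big(W,R(450,800,-320,150,64,76));rect(W[m],"unit top")
    m=R(480,580,-330,-190,112,122);rect(W[m],"strike+lip")
    m=R(430,800,-330,150,35,125);rect(W[m],"all")
    m=big(W,R(350,550,330,450,105,117));rect(W[m],"big top")
    m=big(W,R(420,580,180,270,73,84));rect(W[m],"small top")
    m=big(W,R(380,520,60,160,36,46));rect(W[m],"tape")
    m=big(W,R(600,760,120,240,90,100));rect(W[m],"mug")
    m=R(600,760,240,350,60,120);rect(W[m],"bottle")
E
python3 - <<'E'
import cv2
a=cv2.imread("pics/scene.png");b=cv2.imread("pics/side.png")
import numpy as np
cv2.imwrite("pics/crop.png",np.hstack([cv2.resize(a[80:220,320:460],(400,400),interpolation=2),cv2.resize(b[100:220,230:350],(400,400),interpolation=2)]))
E
```

```text
scene
   door top 3915 c [ 572.1 -159.4] sz [152.1 211.1] ang 79.65 mean [ 581.8 -158.9  103.3] zmed 103.3
   unit top 6207 c [ 578.3 -103.2] sz [401.  223.2] ang 79.78 mean [596.7 -74.6  69.3] zmed 69.3
   strike+lip 120 c [ 525.4 -253.4] sz [ 55.8 100.7] ang 79.61 mean [ 520.6 -238.5  116.6] zmed 116.5
   all 12160 c [614.9 -85.1] sz [369.3 470.2] ang 0.02 mean [ 589.4 -113.2   82.4] zmed 71.9
   big top 311 c [438.3 380.2] sz [148.1  32.2] ang 2.81 mean [442.5 381.1 109. ] zmed 108.9
   small top 150 c [488.  222.8] sz [100.5  19.2] ang 13.45 mean [488.4 223.2  77. ] zmed 76.9
   tape 36 c [399.1  76.8] sz [12.2 36.6] ang 20.64 mean [399.2  76.4  39.3] zmed 39.1
   mug 126 c [662.6 184.4] sz [78.  79.3] ang 74.24 mean [664.4 183.6  93.8] zmed 93.3
   bottle 327 c [652.8 281.6] sz [58.  89.7] ang 19.39 mean [649.9 294.5  83.8] zmed 79.3
side
   door top 4336 c [ 573.  -153.8] sz [143.9 211.6] ang 80.04 mean [ 577.2 -156.6  104.2] zmed 104.1
   unit top 3794 c [586.5 -64.2] sz [327.2 221.2] ang 79.62 mean [595.8  10.5  70.3] zmed 70.2
   strike+lip 238 c [ 524.6 -253.3] sz [57.7 99.4] ang 80.22 mean [ 520.7 -238.8  116.6] zmed 116.9
   all 14128 c [614.7 -85.3] sz [369.3 470.5] ang 0.0 mean [ 566.8 -139.8   83.5] zmed 72.2
   big top 317 c [438.9 380.6] sz [146.   31.5] ang 1.16 mean [437.4 378.9 109.8] zmed 109.9
   small top 139 c [480.7 220.8] sz [87.  19.8] ang 14.93 mean [479.7 219.9  77.7] zmed 77.8
   tape 203 c [434.5  98.5] sz [76.7 89.6] ang 89.91 mean [433.4 100.2  39.7] zmed 39.5
   mug 31 c [684.6 160.2] sz [59.1 15.7] ang 47.25 mean [682.1 156.5  93.9] zmed 93.6
   bottle 0 c [0. 0.] sz [0. 0.] ang 0.0 mean [nan nan nan] zmed nan<stdin>:4: RuntimeWarning: Mean of empty slice.
  ret = um.true_divide(
  return _methods._mean(a, axis=axis, dtype=dtype,
  ret = ret.dtype.type(ret / rcount)
```

View pics/crop.png

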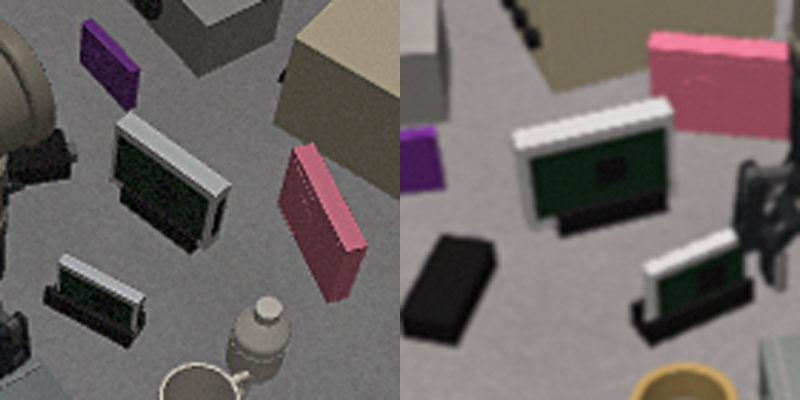

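The crop confirms the targets: bare aluminium drives in black stands, big at crop (170,180) and small at (100,300). Pink and purple are look-alikes. I'm moving above the hook with the gripper shut.

```bash
cat >> h.py <<'E'
U=np.array([[.984,.177],[-.177,.984]]) # columns unit x,y
def go(x,y,z,yaw=None):
    """scaled tool-frame shift; yaw= deg of tool y-axis in world"""
    s=ctrl.get_state();R=np.array(s['ee_rot']);d=R.T@(np.array([x,y,z])-s['tcp_pos'])/200
    a=np.degrees(np.arctan2(R[1,1],R[0,1]));print("shift",np.round(d,4),"yaw now",round(a,2),"tcp",np.round(s['tcp_pos'],1),"F",np.round(s['wrist_force'],1),"w",round(s['width'],1),"t",round(s['t'],2),"tilt",np.round(R[:2,2],4))
    if yaw is not None: print(" turn z scaled",round((a-yaw)/120,4))
E
python3 -m inch '[[-0.24,-0.05,0,0,0,0,1],[-0.24,-0.05,0,0,0,0,1],[-0.24,-0.05,0,0,0,0,1],[-0.24,-0.05,0,0,0,0,1],[-0.24,-0.05,0,0,0,0.042,1],[0,0,0,0,0,0.043,1],[0,0,0,0,0,0,1],[0,0,0,0,0,0,1]]' 
python3 - <<'E'
from h import *
go(474,-240,230,-10.2);print(ctrl.finger_overhang)
c=optics.camera_params("wrist");print(c)
p,d=optics.capture("wrist");cv2.imwrite("pics/w1.png",p[...,::-1]);np.savez("w1.npz",p=p,d=d)
W=cloud(d,c);X,Y,Z=np.moveaxis(W,-1,0)
for n,a,b in(("116",108,125),("door",99,107),("94",88,97.9),("70",64,76)):
    m=(Z>a)&(Z<b)
    if m.any(): 
        w=W[m];q=(w[:,:2]-[580,-103])@U;print(n,len(w),np.round(np.percentile(q,[1,50,99],axis=0),1).tolist(),np.median(w[:,2]))
E
```

```text
t: 0.9
tcp_pos: [474.9, -239.5, 248.0]
ee_rot: [[0.175, 0.985, -0.001], [0.985, -0.175, 0.001], [0.001, -0.001, -1.0]]
wrist_force: [-1.0, -1.0, -0.3]
width: 0.1
finger_force: 0.0
shift [-0.0035 -0.0041  0.0899] yaw now -10.05 tcp [ 474.9 -239.5  248. ] F [-1.  -1.  -0.3] w 0.1 t 0.9 tilt [-0.0005  0.0007]
 turn z scaled 0.0012
17.0
{'fovy': 61.93839866077517, 'cx': 317.1419232377072, 'cy': 198.32030465677667, 'position': array([ 488.77044327, -164.79613148,  373.34329776]), 'orientation': array([[ 9.84453892e-01,  1.67566069e-01,  5.26511893e-02],
       [-1.75642635e-01,  9.39942965e-01,  2.92671979e-01],
       [-4.47222018e-04, -2.97369862e-01,  9.54762256e-01]])}
116 3943 [[-108.0, -185.8], [-48.3, -133.8], [104.5, -129.6]] 116.83189051986596
door 46511 [[-105.8, -130.1], [-0.7, -65.6], [105.9, -13.0]] 103.82828231876556
94 1540 [[-106.3, -174.1], [-79.8, -158.4], [-54.0, -141.2]] 94.05574047608712
70 11901 [[-300.0, -201.2], [4.2, -166.2], [107.6, -70.1]] 69.78120741651901
```

View pics/w1.png

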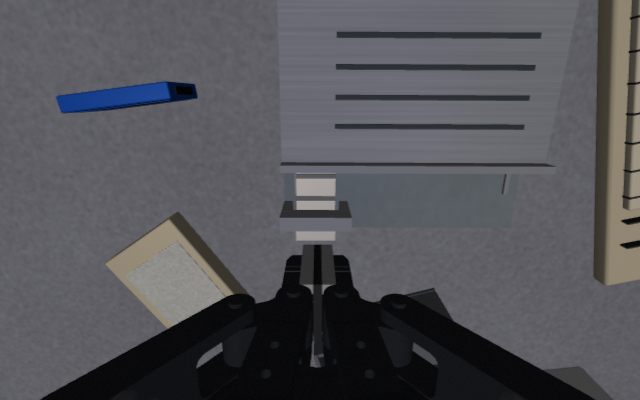

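The wrist view shows the strike at (316,213), the hook arm at (316,185) and the lip at (416,168). They match the estimated frame to about 1 mm, so I'm pressing.

```bash
python3 -m inch '[[-0.005,0,0.2,0,0,0,1],[0,0,0.2,0,0,0,1],[0,0,0.2,0,0,0,1],[0,0,0.07,0,0,0,1],[0,0,0.02,0,0,0,1],[0,0,0.02,0,0,0,1],[0,0,0.02,0,0,0,1],[0,0,0,0,0,0,1],[0,0,0,0,0,0,1]]'
```

```text
t: 1.85
tcp_pos: [475.7, -240.6, 104.1]
ee_rot: [[0.176, 0.984, 0.002], [0.984, -0.176, -0.001], [-0.001, 0.002, -1.0]]
wrist_force: [-2.0, 3.5, 6.5]
width: -0.3
finger_force: 2.9
```

```bash
python3 -m inch '[[0,0,0.012,0,0,0,1],[0,0,0.012,0,0,0,1],[0,0,0,0,0,0,1],[0,0,0,0,0,0,1]]'; python3 - <<'E'
from h import *
go(474,-240,99.5)
E
```

```text
t: 2.25
tcp_pos: [476.1, -240.8, 99.7]
ee_rot: [[0.176, 0.984, 0.003], [0.984, -0.176, -0.002], [-0.001, 0.004, -1.0]]
wrist_force: [-0.8, 4.1, 8.0]
width: 0.1
finger_force: 3.7
shift [ 0.0019 -0.0111  0.0011] yaw now -10.12 tcp [ 476.1 -240.8   99.7] F [-0.8  4.1  8. ] w 0.1 t 2.25 tilt [ 0.0034 -0.0015]
```

```bash
python3 -m inch '[[0.03,0,0,0,0,0,1],[0.04,0,0,0,0,0,1],[0.04,0,0,0,0,0,1],[0.04,0,0,0,0,0,1],[0.04,0,0,0,0,0,1],[0.04,0,0,0,0,0,1],[0,0,0,0,0,0,1]]'; python3 - <<'E'
from h import *
go(474,-240,99.5)
E
```

```text
t: 2.95
tcp_pos: [484.3, -195.5, 99.8]
ee_rot: [[0.175, 0.985, 0.004], [0.985, -0.175, -0.002], [-0.002, 0.004, -1.0]]
wrist_force: [-1.9, 3.1, 7.7]
width: -0.1
finger_force: 3.6
shift [-0.2283 -0.0119  0.0018] yaw now -10.08 tcp [ 484.3 -195.5   99.8] F [-1.9  3.1  7.7] w -0.1 t 2.95 tilt [ 0.0038 -0.0023]
```

```bash
python3 - <<'E'
from h import *
c=optics.camera_params("wrist");p,d=optics.capture("wrist");W=cloud(d,c);Z=W[...,2]
for n,a,b in(("116",113,125),("door",99,107),("94",75,97.9)):
    w=W[(Z>a)&(Z<b)];q=(w[:,:2]-[580,-103])@U;q=q[abs(q[:,0])<108];print(n,len(q),np.round(np.percentile(q,[1,10,50,90,99],axis=0),1).tolist())
cv2.imwrite("pics/w2.png",p[...,::-1])
E
```

```text
116 9672 [[-106.3, -113.6], [-91.6, -96.6], [-44.2, -86.2], [21.7, -83.7], [36.7, -83.2]]
door 96591 [[-106.5, -83.9], [-93.4, -75.5], [-35.9, -39.5], [22.5, -9.6], [40.9, -3.4]]
94 356 [[-97.2, -151.3], [-96.7, -149.5], [-93.6, -116.7], [-74.8, -101.3], [-64.7, -100.6]]
```

View pics/w2.png

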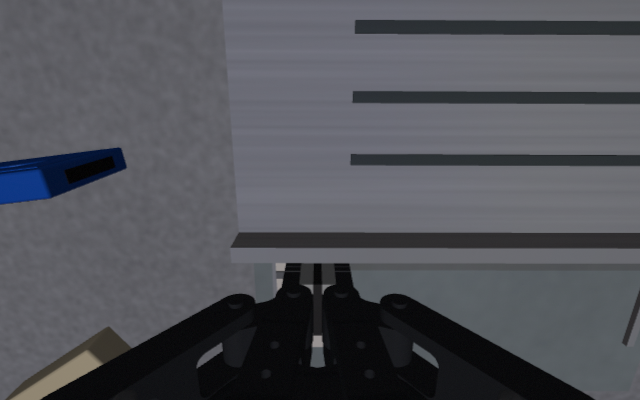

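The picture shows the lip (435,240) has moved about 46 mm along with the hook, so the barb is past the strike. I'm raising the tip and pushing on the lip.

```bash
python3 -m inch '[[0,0,-0.06,0,0,0,1],[0,0,-0.03,0,0,0,1],[0.03,0,0,0,0,0,1],[0.03,0,0,0,0,0,1],[0.08,0,0,0,0,0,1],[0.1,0,0,0,0,0,1],[0.1,0,0,0,0,0,1],[0.1,0,0,0,0,0,1],[0.08,0,0,0,0,0,1],[0.03,0,0,0,0,0,1],[0.02,0,0,0,0,0,1],[0,0,0,0,0,0,1]]'; python3 - <<'E'
from h import *
go(474,-240,99.5)
s=ctrl.get_state();print((s['tcp_pos'][:2]-[580,-103])@U)
E
```

```text
t: 4.2
tcp_pos: [502.8, -82.9, 115.2]
ee_rot: [[0.177, 0.984, -0.001], [0.984, -0.177, 0.001], [0.001, -0.001, -1.0]]
wrist_force: [-0.0, 0.2, -0.4]
width: -0.1
finger_force: 0.0
shift [-0.7984 -0.0029  0.0781] yaw now -10.18 tcp [502.8 -82.9 115.2] F [-0.   0.2 -0.4] w -0.1 t 4.2 tilt [-0.001   0.0007]
[-79.50226858   6.07725245]
```

```bash
python3 -m inch '[[0.015,0,0,0,0,0,1],[0.015,0,0,0,0,0,1],[0,0,0,0,0,0,1]]'; python3 -m inch '[[-0.02,0,0,0,0,0,1],[-0.05,0,0,0,0,0,1],[0,0,-0.2,0,0,0,1],[0,0,-0.25,0,0,0,0],[-0.2,0,-0.25,0,0,0,0],[-0.2,0,0,0,0,0,0],[0,0,0,0,0,0,0]]'; python3 - <<'E'
from h import *
go(580,-103,250)
c=optics.camera_params("wrist");p,d=optics.capture("wrist");W=cloud(d,c);Z=W[...,2]
w=W[(Z>112)&(Z<125)];q=(w[:,:2]-[580,-103])@U;q=q[(abs(q[:,0])<108)&(q[:,1]>-100)];print(len(q),np.round(np.percentile(q,[1,10,50,90,99],axis=0),1).tolist())
cv2.imwrite("pics/w3.png",p[...,::-1]);np.savez("w3.npz",p=p,d=d,**{k:np.array(v) for k,v in c.items()})
for n in ("scene","side"):
  c=optics.camera_params(n);p,d=optics.capture(n);np.savez(n+"2.npz",p=p,d=d);W=cloud(d,c);Z=W[...,2]
  q=(W[...,:2]-[580,-103])@U
  m=(abs(q[...,0])<110)&(q[...,1]>-140)&(q[...,1]<30)&(Z<58)&(Z>25)
  k,l,s,ce=cv2.connectedComponentsWithStats(m.astype(np.uint8))
  for i in range(1,k):
    if s[i,4]>30: print(n,s[i,4],np.round(np.percentile(q[l==i],[2,50,98],axis=0),1).tolist(),np.median(Z[l==i]))
E
```

```text
t: 4.5
tcp_pos: [503.3, -80.4, 115.2]
ee_rot: [[0.177, 0.984, -0.002], [0.984, -0.177, -0.004], [-0.005, -0.001, -1.0]]
wrist_force: [-5.0, -15.1, -0.1]
width: 0.2
finger_force: 7.5
t: 5.2
tcp_pos: [488.9, -165.5, 245.8]
ee_rot: [[0.181, 0.984, 0.003], [0.984, -0.181, -0.002], [-0.002, 0.003, -1.0]]
wrist_force: [-0.7, 0.9, -0.6]
width: 43.0
finger_force: 0.0
shift [ 0.3896  0.3917 -0.0205] yaw now -10.42 tcp [ 488.9 -165.5  245.8] F [-0.7  0.9 -0.6] w 43.0 t 5.2 tilt [ 0.0027 -0.0025]
3047 [[-105.5, 18.8], [-86.5, 19.2], [-0.2, 21.9], [86.1, 24.4], [105.8, 25.2]]
scene 277 [[-38.1, -35.3], [12.7, -25.7], [64.0, -17.9]] 39.85992823751235
scene 630 [[-61.5, -114.2], [11.2, -99.0], [81.3, -84.8]] 39.417866331794244
scene 225 [[107.1, -135.9], [108.3, -57.5], [109.6, 24.9]] 41.5749667399773
side 229 [[-29.2, -23.2], [22.7, -18.7], [75.4, -16.2]] 46.116640373094924
side 684 [[-52.1, -101.6], [23.0, -88.4], [98.6, -83.4]] 41.45144883858495
```

View pics/w3.png

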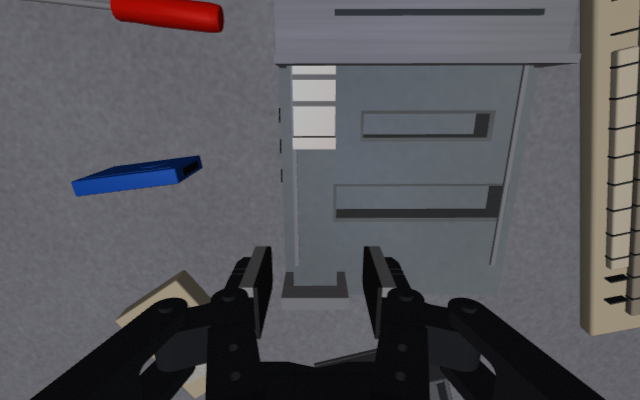

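The picture shows the door open. The slim pocket is at (428,125), the wide pocket at (418,202), and the hook is on the left clear of both. I'm measuring the mouths by casting the rays that go below the rim onto z=70.

```bash
python3 - <<'E'
from h import *
for n in("w3","scene2","side2"):
  z=np.load(n+".npz");c={k:z[k] for k in("fovy","cx","cy","position","orientation")} if n=="w3" else optics.camera_params(n[:-1])
  d=z['d'];W=cloud(d,c);o=np.array(c['position']);Z=W[...,2]
  t=(70-o[2])/(Z-o[2]);q=((o+t[...,None]*(W-o))[...,:2]-[580,-103])@U
  m=(Z<67.0)&(abs(q[...,0])<104)&(q[...,1]>-130)&(q[...,1]<12)
  k,l,s,_=cv2.connectedComponentsWithStats(m.astype(np.uint8))
  for i in range(1,k):
    if s[i,4]>100:
      r=cv2.minAreaRect(q[l==i].astype(np.float32));print(n,s[i,4],np.round(r[0],1),np.round(r[1],1),round(r[2],2))
E
```

```text
w3 3112 [ 19.5 -28.9] [ 23.5 114. ] 89.69
w3 5303 [  17.4 -100.4] [ 34.  156.9] 89.67
scene2 369 [ 24. -27.] [120.9  40.8] 3.65
scene2 734 [  15.4 -100.5] [ 45.8 156.3] 86.5
side2 352 [ 18.3 -30.3] [ 25.9 115.8] 89.42
side2 846 [  16.4 -102.1] [157.3  35.4] 0.19
```

```bash
python3 -m inch '[[0.239,-0.0445,0,0,0,0,0],[0.239,-0.0445,0,0,0,0,0],[0.239,-0.0445,0,0,0,0,0],[0.239,-0.0445,0,0,0,0,0],[0.239,-0.0445,0,0,0,0,0],[0.239,-0.0445,0,0,0,0,0],[0.239,-0.0445,0,0,0,0,0],[0.239,-0.0445,0,0,0,0,0],[0,0,0,0,0,0.069,0],[0,0,0,0,0,0.069,0],[0,0,0,0,0,0.069,0],[0,0,0,0,0,0.069,0],[0,0,0,0,0,0.069,0],[0,0,0,0,0,0.069,0],[0,0,0,0,0,0.069,0],[0,0,0,0,0,0.069,0],[0,0,0,0,0,0,0],[0,0,0,0,0,0,0]]'; cat >> h.py <<'E'
def look(zlo,zhi,name,cx,cy):
    c=optics.camera_params("wrist");p,d=optics.capture("wrist");W=cloud(d,c);Z=W[...,2]
    m=(Z>zlo)&(Z<zhi)&(np.hypot(W[...,0]-cx,W[...,1]-cy)<90)
    k,l,s,_=cv2.connectedComponentsWithStats(m.astype(np.uint8));i=1+np.argmax(s[1:,4]);w=W[l==i]
    r=cv2.minAreaRect(w[:,:2].astype(np.float32));print(len(w),"c",np.round(r[0],1),"sz",np.round(r[1],1),"ang",round(r[2],2),"z",np.median(w[:,2]))
    vv,uu=np.where(l==i);print("px",uu.min(),uu.max(),vv.min(),vv.max())
    cv2.imwrite(f"pics/{name}.png",p[...,::-1])
E
python3 - <<'E'
from h import *
go(488,223,230,-76.5); look(73,84,"w4",488,223); print(ctrl.get_state()['joints'])
E
```

```text
t: 7.15
tcp_pos: [486.2, 228.1, 244.1]
ee_rot: [[0.971, 0.239, -0.001], [0.239, -0.971, -0.0], [-0.001, -0.0, -1.0]]
wrist_force: [-0.2, 1.0, -0.5]
width: 42.8
finger_force: 0.0
shift [0.0028 0.0269 0.0703] yaw now -76.15 tcp [486.2 228.1 244.1] F [-0.2  1.  -0.5] w 42.8 t 7.15 tilt [-0.0011 -0.0001]
 turn z scaled 0.0029
1771 c [488.7 223.9] sz [99.4 14.6] ang 13.62 z 77.69704621006855
px 314 330 125 232
[2.95536797e-01 3.67831329e-01 1.49701984e+00 1.55760650e-04
 1.27747256e+00 1.62529774e+00]
```

```bash
python3 -m inch '[[0.007,0.023,0.2,0,0,0.004,0],[0,0,0.23,0,0,0,0],[0,0,0.23,0,0,0,0],[0,0,0.15,0,0,0,0],[0,0,0.1,0,0,0,0],[0,0,0,0,0,0,0],[0,0,0,0,0,0,1],[0,0,0,0,0,0,1],[0,0,0,0,0,0,1],[0,0,0,0,0,0,1],[0,0,0,0,0,0,1]]' 40; python3 - <<'E'
from h import *
go(488.7,223.9,61,-76.4)
E
```

```text
t: 8.3
tcp_pos: [490.0, 223.7, 63.9]
ee_rot: [[0.974, 0.227, 0.003], [0.227, -0.974, 0.001], [0.003, -0.0, -1.0]]
wrist_force: [-0.1, 0.5, 5.7]
width: 14.3
finger_force: 43.8
shift [-0.0062 -0.0027  0.0145] yaw now -76.91 tcp [490.  223.7  63.9] F [-0.1  0.5  5.7] w 14.3 t 8.3 tilt [0.0026 0.0008]
 turn z scaled -0.0042
```

```bash
python3 -m inch '[[0,0,-0.05,0,0,0,1],[0,0,-0.1,0,0,0,1],[0,0,-0.2,0,0,0,1],[0,0,-0.2,0,0,0,1],[0,0,-0.2,0,0,0,1],[0.012,0.15,0,0,0,0,1],[0.012,0.22,0,0,0,0,1],[0.012,0.22,0,0,0,0,1],[0.012,0.22,0,0,0,0,1],[0.012,0.22,0,0,0,0,1],[0.012,0.22,0,0,0,0,1],[0.012,0.22,0,0,0,0,1],[0.012,0.22,0,0,0,0,1],[0,0.1,0,0,0,0,1],[0,0.07,0,0,0,0,1],[0,0,0,0,0,0.065,1],[0,0,0,0,0,0.065,1],[0,0,0,0,0,0.065,1],[0,0,0,0,0,0,1],[0,0,0,0,0,0,1]]'; python3 - <<'E'
from h import *
go(593.1,-134.8,214,-100.2); s=ctrl.get_state();print(s['finger_force'],s['joints'])
look(213,240,"w5",593,-135)
E
```

```text
t: 10.3
tcp_pos: [592.0, -133.8, 212.8]
ee_rot: [[0.985, -0.174, -0.0], [-0.174, -0.985, 0.0], [-0.0, -0.0, -1.0]]
wrist_force: [-0.4, 0.3, -1.5]
width: 14.3
finger_force: 42.8
shift [ 0.0063  0.0042 -0.0061] yaw now -100.05 tcp [ 592.  -133.8  212.8] F [-0.4  0.3 -1.5] w 14.3 t 10.3 tilt [-0.0001  0.0002]
 turn z scaled 0.0013
42.756834626197815 [-3.48519792e-01  5.20131819e-01  1.34000487e+00  2.11315715e-04
  1.28160823e+00  1.39760643e+00]
10144 c [ 600.7 -135.1] sz [41.3 79.2] ang 60.36 z 226.49985120237824
px 256 379 170 367
```

View pics/w5.png

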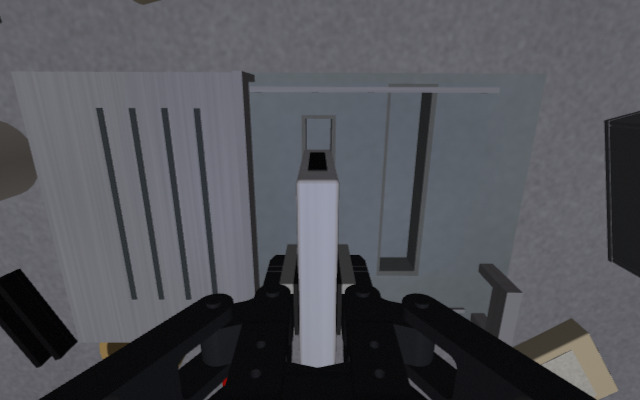

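The picture shows the drive (318,270) held level, with the far end of the slim pocket showing at (319,130). I'm measuring both together.

```bash
cat >> h.py <<'E'
def fit(ztop,hand):
    c=optics.camera_params("wrist");p,d=optics.capture("wrist");W=cloud(d,c);o=np.array(c['position']);Z=W[...,2]
    s=ctrl.get_state();tq=(s['tcp_pos'][:2]-[580,-103])@U;print("tcp unit",np.round(tq,1),s['tcp_pos'][2])
    q=(W[...,:2]-[580,-103])@U
    m=(abs(Z-ztop)<3)&(abs(q[...,1]-tq[1])<22)&(q[...,0]>tq[0]+22);a=q[m];print("drive top x max",np.round(np.percentile(a[:,0],[50,98,99.5]),1),"y",np.round(np.percentile(a[:,1],[1,50,99]),1),"z",np.median(Z[m]))
    for x in(25,30,35,40,45,55,65): 
        b=a[abs(a[:,0]-tq[0]-x)<3]
        if len(b): print("   y at",x,np.round((np.percentile(b[:,1],2)+np.percentile(b[:,1],98))/2,1))
    t=(70-o[2])/(Z-o[2]);q=((o+t[...,None]*(W-o))[...,:2]-[580,-103])@U
    m=(Z<66)&(Z>20)&(abs(q[...,0])<104)&(q[...,1]>-130)&(q[...,1]<12)
    k,l,s,_=cv2.connectedComponentsWithStats(m.astype(np.uint8))
    for i in range(1,k):
        if s[i,4]>60: print("mouth",s[i,4],np.round(np.percentile(q[l==i],[1,99],axis=0),1).tolist())
E
python3 - <<'E'
from h import *
fit(226.5,"s")
E
```

```text
tcp unit [ 17.4 -28.5] 212.7252865483505
drive top x max [53.6 65.6 65.9] y [-35.6 -28.5 -21.1] z 226.3857405454515
   y at 25 -28.3
   y at 30 -28.4
   y at 35 -28.3
   y at 40 -28.4
   y at 45 -28.3
mouth 6724 [[-56.3, -115.5], [94.3, -84.6]]
mouth 810 [[52.0, -39.3], [75.5, -19.3]]
```

```bash
python3 -m inch '[[0.0175,0.004,0.1,0,0,0,1],[0,0,0.2,0,0,0,1],[0,0,0.11,0,0,0,1],[0,0,0,0,0,0,1]]'; python3 - <<'E'
from h import *
fit(144,"s");go(593.1,-134.8,96,-100.2)
E
```

```text
t: 10.8
tcp_pos: [593.3, -135.2, 127.1]
ee_rot: [[0.984, -0.177, -0.007], [-0.177, -0.984, 0.003], [-0.007, -0.001, -1.0]]
wrist_force: [-0.1, -0.2, -1.1]
width: 13.9
finger_force: 42.7
tcp unit [ 20.3 -29.5] 129.4950590915553
drive top x max [53.9 66.2 66.9] y [-36.1 -29.6 -22.7] z 141.2449380857695
   y at 25 -29.3
   y at 30 -29.2
   y at 35 -29.4
   y at 40 -29.6
   y at 45 -29.6
mouth 11112 [[-28.1, -114.8], [94.6, -84.3]]
mouth 806 [[57.1, -39.1], [75.7, -18.8]]
shift [-0.0082 -0.0027  0.1675] yaw now -100.24 tcp [ 594.7 -135.7  129.5] F [ 0.  -0.7 -0.9] w 14.4 t 10.85 tilt [-0.0029  0.0011]
 turn z scaled -0.0003
```

```bash
python3 -m inch '[[0,0,0.03,0,0,0,1],[0,0,0.03,0,0,0,1],[0,0,0.03,0,0,0,1],[0,0,0.03,0,0,0,1],[0,0,0.02,0,0,0,1],[0,0,0.015,0,0,0,1],[0,0,0,0,0,0,1],[0,0,0,0,0,0,1]]'; python3 - <<'E'
from h import *
go(593.1,-134.8,96,-100.2)
E
```

```text
t: 11.65
tcp_pos: [595.5, -136.1, 99.6]
ee_rot: [[0.984, -0.179, 0.0], [-0.179, -0.984, -0.0], [0.0, -0.0, -1.0]]
wrist_force: [-0.6, -0.3, -1.6]
width: 14.0
finger_force: 42.7
shift [-0.0131 -0.0042  0.0182] yaw now -100.32 tcp [ 595.5 -136.1   99.6] F [-0.6 -0.3 -1.6] w 14.0 t 11.65 tilt [ 0.0003 -0.    ]
 turn z scaled -0.001
```

No contact yet, so it is still going in freely.

```bash
python3 -m inch '[[0,0,0.008,0,0,0,1],[0,0,0.008,0,0,0,1],[0,0,0.005,0,0,0,1],[0,0,0.005,0,0,0,1],[0,0,0,0,0,0,1]]'; python3 - <<'E'
from h import *
go(593.1,-134.8,96,-100.2)
E
```

```text
t: 12.15
tcp_pos: [595.4, -136.1, 95.9]
ee_rot: [[0.984, -0.179, 0.001], [-0.179, -0.984, -0.0], [0.001, 0.0, -1.0]]
wrist_force: [-3.8, 1.5, 9.6]
width: 14.3
finger_force: 44.3
shift [-0.0125 -0.0042 -0.0004] yaw now -100.32 tcp [ 595.4 -136.1   95.9] F [-3.8  1.5  9.6] w 14.3 t 12.15 tilt [ 0.0008 -0.0004]
 turn z scaled -0.001
```

```bash
python3 -m inch '[[0,0,0,0,0,0,0.6],[0,0,0,0,0,0,0.3],[0,0,0,0,0,0,0],[0,0,-0.05,0,0,0,0],[0,0,-0.15,0,0,0,0],[0,0,-0.2,0,0,0,0],[0,0,-0.24,0,0,0,0],[0,0,-0.1,0,0,0,0],[0,0,0,0,0,0,0]]'; python3 - <<'E'
from h import *
go(438.5,380.4,240,-88);look(104,116,"w6",593,-135)
p=cv2.imread("pics/w6.png")
E
```

```text
t: 13.05
tcp_pos: [597.0, -136.6, 247.3]
ee_rot: [[0.984, -0.179, 0.008], [-0.179, -0.984, -0.003], [0.009, 0.001, -1.0]]
wrist_force: [0.4, 0.4, -0.4]
width: 42.6
finger_force: 0.0
shift [-1.2428 -2.4013  0.0226] yaw now -100.32 tcp [ 597.  -136.6  247.3] F [ 0.4  0.4 -0.4] w 42.6 t 13.05 tilt [ 0.0081 -0.0029]
 turn z scaled -0.1026
2094 c [ 594.1 -136.1] sz [15.  99.4] ang 79.13 z 109.63650387817651
px 308 326 136 251
```

View pics/w6.png

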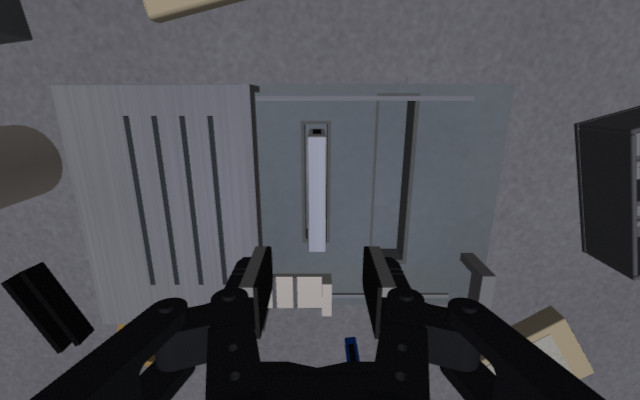

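The picture shows the small drive (317,192) seated in the slim pocket, with its top at 110 mm as expected. Next is the big drive.

```bash
python3 -m inch '[[-0.06,-0.12,0,0,0,0,0],[-0.1,-0.2,0,0,0,0,0],[-0.1,-0.2,0,0,0,0,0],[-0.1,-0.2,0,0,0,0,0],[-0.1,-0.2,0,0,0,0,0],[-0.1,-0.2,0,0,0,0,0],[-0.1,-0.2,0,0,0,0,0],[-0.1,-0.2,0,0,0,0,0],[-0.1,-0.2,0,0,0,0,0],[-0.1,-0.2,0,0,0,0,0],[-0.1,-0.2,0,0,0,0,0],[-0.1,-0.2,0,0,0,0,-0.3],[-0.08,-0.08,0,0,0,0,-0.3],[0,0,0,0,0,-0.05,-0.3],[0,0,0,0,0,-0.052,-0.3],[0,0,0,0,0,0,-0.3],[0,0,0,0,0,0,-0.3]]'; python3 - <<'E'
from h import *
go(438.5,380.4,82,-88);look(105,117,"w7",438,380)
E
```

```text
t: 14.8
tcp_pos: [437.1, 380.3, 241.3]
ee_rot: [[1.0, 0.031, -0.002], [0.03, -1.0, -0.001], [-0.002, 0.001, -1.0]]
wrist_force: [0.6, -0.9, -0.3]
width: 55.4
finger_force: 0.0
shift [ 0.0084 -0.0012  0.7965] yaw now -88.25 tcp [437.1 380.3 241.3] F [ 0.6 -0.9 -0.3] w 55.4 t 14.8 tilt [-0.0017 -0.0011]
 turn z scaled -0.0021
5699 c [439.5 382.7] sz [145.7  26. ] ang 2.36 z 109.69362571201918
px 296 330 96 271
```

```bash
python3 -m inch '[[0.012,-0.012,0.2,0,0,-0.005,-0.3],[0,0,0.23,0,0,0,-0.3],[0,0,0.2,0,0,0,-0.3],[0,0,0.13,0,0,0,-0.3],[0,0,0.097,0,0,0,-0.3],[0,0,0,0,0,0,-0.3],[0,0,0,0,0,0,1],[0,0,0,0,0,0,1],[0,0,0,0,0,0,1],[0,0,0,0,0,0,1],[0,0,0,0,0,0,1]]' 90; python3 - <<'E'
from h import *
go(439.5,382.7,70,-87.64)
E
```

```text
t: 15.95
tcp_pos: [440.6, 383.3, 72.6]
ee_rot: [[0.999, 0.044, 0.003], [0.044, -0.999, 0.001], [0.003, -0.001, -1.0]]
wrist_force: [-0.3, -1.5, 6.7]
width: 24.9
finger_force: 89.1
shift [-0.0057  0.003   0.0127] yaw now -87.5 tcp [440.6 383.3  72.6] F [-0.3 -1.5  6.7] w 24.9 t 15.95 tilt [0.0026 0.0013]
 turn z scaled 0.0012
```

```bash
python3 -m inch '[[0,0,-0.05,0,0,0,1],[0,0,-0.1,0,0,0,1],[0,0,-0.2,0,0,0,1],[0,0,-0.2,0,0,0,1],[0,0,-0.15,0,0,0,1],[0,0,-0.06,0,0,0,1],[0,0,0,0,0,0,1]]'; python3 -m inch '[[0.02,0.1,0,0,0,0,1],[0.04,0.2,0,0,0,0,1],[0.04,0.212,0,0,0,0,1],[0.04,0.212,0,0,0,0,1],[0.04,0.212,0,0,0,0,1],[0.04,0.212,0,0,0,0,1],[0.04,0.212,0,0,0,0,1],[0.04,0.212,0,0,0,0,1],[0.04,0.212,0,0,0,0,1],[0.04,0.212,0,0,0,0,1],[0.04,0.212,0,0,0,0,1],[0.04,0.212,0,0,0,0,1],[0.04,0.212,0,0,0,0,1],[0.04,0.212,0,0,0,0,1],[0.023,0.121,0,0,0,0,1],[0,0,0,0,0,0.053,1],[0,0,0,0,0,0.053,1],[0,0,0,0,0,0,1],[0,0,0,0,0,0,1]]'; python3 - <<'E'
from h import *
go(579.2,-204.4,215,-100.2);s=ctrl.get_state();print(s['finger_force']);fit(s['tcp_pos'][2]+37.4,"b")
E
```

```text
t: 16.65
tcp_pos: [439.9, 383.4, 224.1]
ee_rot: [[0.999, 0.044, 0.002], [0.044, -0.999, 0.001], [0.002, -0.001, -1.0]]
wrist_force: [0.1, -0.2, -6.7]
width: 25.0
finger_force: 89.6
t: 18.55
tcp_pos: [577.6, -204.0, 220.9]
ee_rot: [[0.985, -0.174, -0.003], [-0.174, -0.985, 0.002], [-0.003, -0.001, -1.0]]
wrist_force: [-0.5, 1.1, -6.3]
width: 24.9
finger_force: 90.2
shift [0.0083 0.0008 0.0296] yaw now -100.02 tcp [ 577.6 -204.   220.9] F [-0.5  1.1 -6.3] w 24.9 t 18.55 tilt [-0.0031  0.0017]
 turn z scaled 0.0015
90.16779899597168
tcp unit [ 15.7 -99.7] 221.46527617605642
drive top x max [65.9 87.3 87.8] y [-112.4  -99.8  -87.2] z 257.7609064466259
   y at 25 -99.7
   y at 30 -99.8
   y at 35 -99.8
   y at 40 -99.8
   y at 45 -99.9
   y at 55 -99.8
   y at 65 -99.8
mouth 522 [[85.8, -116.8], [94.9, -85.9]]
mouth 398 [[-34.1, -40.3], [75.7, -20.1]]
```

```bash
python3 -m inch '[[0.01,0.003,0.1,0,0,0.001,1],[0,0,0.15,0,0,0,1],[0,0,0.1,0,0,0,1],[0,0,0.045,0,0,0,1],[0,0,0,0,0,0,1],[0,0,0,0,0,0,1]]'; python3 - <<'E'
from h import *
s=ctrl.get_state();fit(s['tcp_pos'][2]+37,"b");go(579.2,-204.4,104.6,-100.2)
p,d=optics.capture("wrist");cv2.imwrite("pics/w8.png",p[...,::-1])
E
```

```text
t: 19.2
tcp_pos: [580.8, -205.5, 144.9]
ee_rot: [[0.984, -0.178, 0.002], [-0.178, -0.984, -0.001], [0.002, 0.0, -1.0]]
wrist_force: [0.5, 0.0, -5.7]
width: 25.0
finger_force: 90.1
tcp unit [  19.1 -100.8] 145.36798991294157
drive top x max [69.2 90.5 91. ] y [-113.5 -101.   -88.3] z 181.9770808887076
   y at 25 -100.8
   y at 30 -100.9
   y at 35 -100.9
   y at 40 -100.9
   y at 45 -100.9
   y at 55 -100.9
   y at 65 -101.0
mouth 457 [[90.3, -116.4], [95.3, -85.8]]
mouth 446 [[46.1, -40.5], [75.7, -20.3]]
mouth 209 [[-33.4, -40.4], [42.0, -36.6]]
shift [-0.0103 -0.0046  0.2038] yaw now -100.28 tcp [ 581.  -205.6  145.4] F [-0.6  0.8 -6.5] w 25.2 t 19.25 tilt [ 0.0024 -0.0012]
 turn z scaled -0.0007
```

View pics/w8.png

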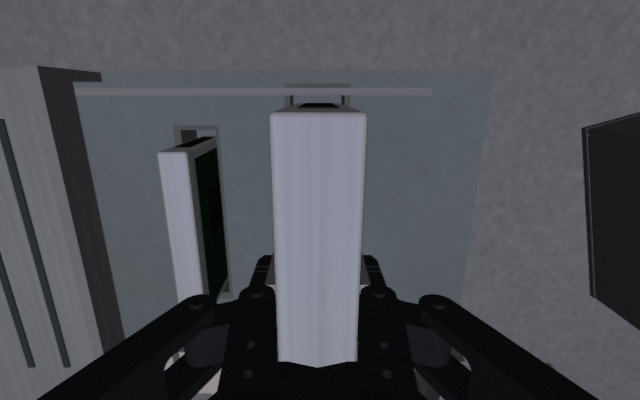

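The picture shows the big drive (318,235) centred over the wide pocket, whose rim is at (317,97). I'm lowering it.

```bash
python3 -m inch '[[-0.005,0,0.03,0,0,0,1],[0,0,0.03,0,0,0,1],[0,0,0.03,0,0,0,1],[0,0,0.03,0,0,0,1],[0,0,0.03,0,0,0,1],[0,0,0.02,0,0,0,1],[0,0,0.01,0,0,0,1],[0,0,0.005,0,0,0,1],[0,0,0,0,0,0,1],[0,0,0,0,0,0,1]]'; python3 - <<'E'
from h import *
go(579.2,-204.4,104.6,-100.2)
E
```

```text
t: 20.3
tcp_pos: [579.4, -205.2, 107.2]
ee_rot: [[0.984, -0.179, 0.001], [-0.179, -0.984, -0.0], [0.001, 0.0, -1.0]]
wrist_force: [0.1, 0.2, -6.5]
width: 25.0
finger_force: 90.1
shift [-0.0016 -0.0039  0.0132] yaw now -100.32 tcp [ 579.4 -205.2  107.2] F [ 0.1  0.2 -6.5] w 25.0 t 20.3 tilt [ 0.0006 -0.0002]
 turn z scaled -0.001
```

```bash
python3 -m inch '[[0,0,0.006,0,0,0,1],[0,0,0.005,0,0,0,1],[0,0,0.005,0,0,0,1],[0,0,0,0,0,0,1],[0,0,0,0,0,0,1]]'
```

```text
t: 20.8
tcp_pos: [579.2, -205.2, 104.6]
ee_rot: [[0.984, -0.179, 0.001], [-0.179, -0.984, -0.0], [0.001, 0.0, -1.0]]
wrist_force: [-3.8, 0.7, 4.2]
width: 24.8
finger_force: 91.3
```

It's on the floor: the force went from -6.5 to +4 N at the expected height. I'm releasing and retreating.

```bash
python3 -m inch '[[0,0,0,0,0,0,0.4],[0,0,0,0,0,0,0.1],[0,0,0,0,0,0,-0.1],[0,0,0,0,0,0,-0.1],[0,0,-0.05,0,0,0,-0.1],[0,0,-0.1,0,0,0,-0.1],[0,0,-0.2,0,0,0,-0.1],[0,0,-0.2,0,0,0,-0.1],[0,0,-0.15,0,0,0,-0.1],[0,0,0,0,0,0,-0.1],[0,0,0,0,0,0,-0.1]]'; python3 - <<'E'
from h import *
look(136,148,"w9",579,-205);look(104,114,"w9",594,-136)
p,d=optics.capture("scene");W=cloud(d,optics.camera_params("scene"));q=(W[...,:2]-[580,-103])@U
m=(W[...,2]>112)&(W[...,2]<122)&(abs(q[...,0])<104)&(q[...,1]>5)&(q[...,1]<40);print("lip",np.percentile(q[m][:,1],[2,98]))
E
```

```text
t: 21.9
tcp_pos: [579.3, -205.2, 244.7]
ee_rot: [[0.984, -0.179, 0.002], [-0.179, -0.984, -0.001], [0.002, 0.001, -1.0]]
wrist_force: [-0.1, 0.7, -0.4]
width: 46.9
finger_force: 0.0
6933 c [ 577.7 -205.6] sz [ 26.1 147.2] ang 79.42 z 141.6847318313608
px 299 337 102 295
2350 c [ 594.  -136.3] sz [15.5 99.9] ang 79.6 z 109.58037597207814
px 216 244 127 246
lip [18.51023635 25.28763962]
```

View pics/w9.png

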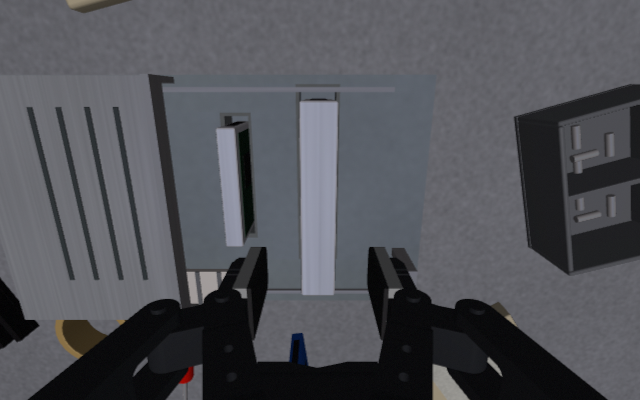

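Both drives are seated: the big one at (318,197) with its top at 141.7 mm, the small one at (232,185) with its top at 109.6 mm. The door is open and the gripper is clear.

```bash
python3 -c "
from cell import ctrl
print(ctrl.finish_job())"
```

```text
the job is handed in; nothing more can be done
None
```

I handed the job in at about 22 s of the 69 s allowed: the door is fully open, both drives are down on their pocket floors, and the arm is clear; the hand-in gave no verdict, and I did not re-measure the mug, bottle and tape, though every move was planned clear of them.

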